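Slide the marble slab home under the shelf riser

TASK

Put the marble slab away: first take the white ramekin off the grey felt mat and stand it aside on the shelf, then carry the slab over, lay it flat on the shelf in front of the mat, pointing at the riser, and let go of it. Then take hold of it afresh, slide it without lifting it in under the chrome riser until it lies wholly on the mat and square with it, let go, and stand the ramekin upright on the end of the slab that sticks out of the riser. Set both down gently and leave everything else where it is.

Things in the scene. Friction and masses are not known exactly. Their poses are not given: they have to be found in the camera images.
- slab: white-grey marble serving slab, a plain flat bar 160 x 64 x 16 mm, about 0.44 kg, lying loose on the shelf to the left or right of the robot's middle, roughly crosswise. Origin: centre of its underside. x along its length, y across its width, z up. Both ends are alike.
- mat: thin grey felt mat on the shelf, 184 x 88 mm, 1 mm thick and fixed; the slab slides over it freely. It lies partly under the riser; with the slab home, about 105 mm of the slab sticks out in front. Origin: centre of its underside, on the shelf. x along its length, into the riser (away from the robot), y across, z up. Its near edge is at x = -92 mm; the riser's front edge is above x = +25 mm.
- ramekin: white porcelain ramekin, open above, 64 mm across the rim, 56 mm across the foot, 48 mm high, wall 4 mm; stands on the near part of the mat at the start. Origin: centre of its underside, z up.
- riser: fixed chrome wire shelf riser, 400 mm wide and 190 mm deep, open in front and behind, deck from 125 to 131 mm above the shelf, thin legs at the four corners. A gripper does not fit under it. Origin: on the shelf under the middle of its front edge; x points in under the deck, y along the front edge, z up.
- jar: glass jar with a steel screw-top lid, 84 mm across, 120 mm high, standing on the side where the slab is not; leave alone. Origin: centre of its underside.
- spatula: offset spatula with dark wooden handle and steel blade, lying flat and crosswise on the right, beyond the slab or jar, 226 mm long, 26 mm wide, 16 mm high; leave alone. Origin: about midway, on the shelf; x points along it to the blade tip (handle from -105 to -5 mm, blade to +121 mm).
- tin1_front (a point): lowest of three upside-down round aluminium cake tins stacked on the riser, 160 mm across, 50 mm high; leave alone. This point: the foot of its outside nearest the robot; its centre is one radius behind.
- tin2_front (a point): middle cake tin, 140 mm across, 50 mm high; leave alone. This point: the foot of its outside nearest the robot; its centre is one radius behind.
- tin3_front (a point): top cake tin, 120 mm across, 50 mm high; its top is 281 mm above the shelf; leave alone. This point: the foot of its outside nearest the robot; its centre is one radius behind.
- mug_front (a point): white mug, 76 mm across, 85 mm high, under the riser, to the right of the mat; leave alone. This point: the foot of its outside nearest the robot; its centre is one radius behind.
- carton: plain brown carton, 50 x 80 x 120 mm high, standing to the left beyond the slab or jar; leave alone. Origin: centre of its underside.
There are look-alikes about, which are no part of the job. Leave any orange or red look-alike of the ramekin alone.

How it is judged (in metres and radians):
On the way, in this order (a step that is already met when the one before it is completed fails the run):
1. the ramekin stands upright on the shelf, off the mat, let go ((x of ramekin in the frame of mat below -0.108 m or y of ramekin in the frame of mat above 0.06 m or y of ramekin in the frame of mat below -0.06 m) and height (world z) of ramekin below 0.004 m and angle between ramekin's own z axis and vertical below 0.1 rad and contact force between the fingers and ramekin below 0.1 N and linear speed of ramekin below 0.02 m/s), for 0.2 s.
2. the slab lies flat on the shelf in front of the mat (centre 12 cm or more short of the mat's centre, within 6 cm of its midline, pointing at the riser within 0.5 rad), let go (x of slab in the frame of mat between -0.34 and -0.12 m and y of slab in the frame of mat between -0.06 and 0.06 m and angle between the x axis of slab and the x axis of mat, either way round below 0.5 rad and height (world z) of slab below 0.004 m and angle between slab's own z axis and vertical below 0.06 rad and contact force between the fingers and slab below 0.1 N and linear speed of slab below 0.02 m/s), for 0.2 s.
3. the slab lies on the mat, square with it, let go (x of slab in the frame of mat between -0.014 and 0.014 m and y of slab in the frame of mat between -0.014 and 0.014 m and angle between the x axis of slab and the x axis of mat, either way round below 0.13 rad and height (world z) of slab below 0.004 m and angle between slab's own z axis and vertical below 0.06 rad and contact force between the fingers and slab below 0.1 N and linear speed of slab below 0.02 m/s), for 0.2 s.
At the end, for the whole second after the job is handed in: Slab flat and still on the mat, centre within 14 mm of the mat's centre along and across, within 0.13 rad of square; ramekin upright and still on the slab's outer end, 5 to 66 mm nearer the robot than the mat's centre, within 14 mm of the slab's midline; nothing held (all of step 3 and x of ramekin in the frame of mat between -0.066 and -0.005 m and y of ramekin in the frame of slab between -0.014 and 0.014 m and height (world z) of ramekin between 0.012 and 0.021 m and angle between ramekin's own z axis and vertical below 0.1 rad and contact force between the fingers and ramekin below 0.1 N and linear speed of ramekin below 0.02 m/s); the robot touches nothing.
It fails at once if the slab is lifted more than 8 mm over the mat or under the riser (centre less than 11 cm short of the mat's centre) (x of slab in the frame of mat above -0.11 m and y of slab in the frame of mat between -0.1 and 0.1 m and height (world z) of slab above 0.008 m).
It fails at once if the ramekin is dropped (faster than 0.5 m/s while not held) or tipped over ((contact force between the fingers and ramekin below 0.1 N and linear speed of ramekin above 0.5 m/s) or angle between ramekin's own z axis and vertical above 0.8 rad).
It fails at once if the slab is dropped (faster than 0.5 m/s while not held) (contact force between the fingers and slab below 0.1 N and linear speed of slab above 0.5 m/s).
It fails at once if the jar, spatula, mug, carton or one of the tins is moved more than 25 mm (distance of any of jar, spatula, tin1_front, tin2_front, tin3_front, mug_front, carton from where it was at the start of the episode above 0.025 m).
It also fails if it takes over 72 s, if anything falls off the work surface, if the arm or the gripper's body presses on something with over 40 N, if the wrist force passes 120 N, or if a joint passes its speed limit or range.

ROBOT

A 6-joint arm with a two-finger parallel gripper is mounted at the origin on the work surface. World frame = base frame: x ahead of the robot, y to its left, z up, the work surface at z = 0. Lengths are in mm, angles in rad, forces in N, time in s.
With the tool pointing down it reaches from about 350 to 1000 mm from the base axis. Payload 7.1 kg.
Tool frame: the origin (TCP) lies midway between the tips of the shut fingers; the grasp point (between the pads) lies 19 mm behind it; z points along the fingers, y is the direction in which the jaws open and shut (so a half turn about z gives the same grasp; the last joint's range is limited). The gripper opens to 85 mm and grips with 20 to 120 N. Pads are 22 mm wide; open, the fingers measure 114 mm over their backs; the gripper's body (76 mm by 85 mm) begins 54 mm behind the grasp point. The pads swing forward as they close: fully open they stand 13 mm farther back than shut.
Start: joints at [1.165, 0.423, 1.63, -0, 1.089, -0.019], TCP at [235.734, 578.821, 231.319] pointing down, gripper open.
Joint ranges: [-3, 3], [-0.9, 2.11], [0.09, 2.58], [-1.31, 4.45], [0.11, 2.69], [-2.54, 2.54]. Speed limits (rad/s): [2.39, 2.39, 3.01, 3.14, 3.14, 3.14].

INTERFACE

Orientations are given as [roll, pitch, yaw] about the fixed x, y, z axes, in that order (R = Rz(yaw) Ry(pitch) Rx(roll)).
In Python, from bench import bot gives the robot as it stands.
- The arm moves only by the tool drive_tool, never from a script. Its argument "rows" is a list of rows, each a list of 7 numbers: the turn, a rotation vector about the tool's x, y, z in rad, then the shift along the tool's x, y, z in cm, then the opening, from 0 (shut) to 1 (fully open). A call has 1 to 8 rows; each row is the pose to reach, as a shift and turn from the pose commanded when the call began, along the tool's axes at that moment; what a row does not reach only later rows make up. A row lasts 1/12 s, in which the tool goes at most 41.7 mm and 7.16 degrees, less where a joint would pass 70% of its speed; a pose out of reach is approached as far as the arm can. A call with a gripper value outside its range is refused whole. The fingers move at their own pace and stop on an object; "force" is the grip in N (left out, the last holds). Time passes only in rows, so rows that repeat a pose let the fingers close. It gives the time, the measured TCP pose, the force and the opening at its end, in the units of the state.
- bot.read_state(): the state, without advancing time (a new reading comes with each control period).
- bot.read_camera(name): name is "scene" or "top" or "wrist"; returns a dict with "color" (420x560x3 uint8, red, green, blue), "fx", "fy", "cx", "cy" (pixels), "R" (3x3) and "t" (3): a world point X has camera coordinates R X + t. Camera axes: x right, y down, z forward; pixel columns grow to the right and rows downward; lengths in mm; the calibration is good to about 2 mm. The wrist camera is an equidistant fisheye: a pixel r from the principal point sees the ray r / f radians off the axis. A picture is of the moment at which its call begins. There is no depth.
- bot.close_job(): hands the job in, once; it reports no verdict.
Trained networks look in a picture, given as the dict that the camera call returned (one of the last four; its "shot" number tells which), for a name from the list of things; names that differ only in an ending like _2 or _b are one class to them, and where a whole thing is asked for, a point or a joint stands for the part that bears it (a point fixed in the world has none). Each returns a list of dicts, best first, with "confidence" (0 to 1); they miss things now and then, are a little off and sometimes report something else, mostly with a low value. They report only what shows in the picture. A call takes as long as a camera call. They do not tell look-alikes from the thing itself.
- bot.masks_of(picture, name): "mask" (420x560 bool, what is visible of it) and "at" ([column, row] in pixels, amid what is visible of it).
The state is a dict: "time": time; "joint_positions": joint angles; "dq": joint speeds; "joint_torque": joint torques, N m; "position": TCP position; "orientation": TCP orientation; "contact_force": force on the tool from outside, world axes, zero at the start; "ft_torque": the same for the moment, N m; "grip_width": finger opening in mm.
Only numpy, scipy, OpenCV 4.12 (cv2) and the standard library are available. Lean on these libraries where they do the work, as an engineer would, in place of code of your own. Each camera call takes 0.05 s, during which the arm holds its last target. There are 200 camera calls.

## Working session

There is one attempt and no reset: what is moved stays moved. The work goes in short steps, Python scripts to look and compute and a tool call to move; the robot and the scene stay as the last step left them, time stands still between calls to the robot, and variables do not carry over. Pictures are saved under pics/ and viewed, on a budget of 10 in all, crops included, one or two more only if the job needs it, and the job is handed in when it is done.

Besides the shell and the picture viewer there is one more tool, called after "Emit:" by a JSON object that holds its "name" and its "arguments", one argument or row to a line. drive_tool: Moves the arm, as the interface text tells. Its arguments: {"type":"object","properties":{"rows":{"type":"array"},"force":{"type":"number"}},"required":["rows"]}

```bash
ls; mkdir -p pics; cat > h.py <<'E'
from bench import bot
import numpy as np, cv2
def ray(p,u,v):
    R=np.array(p["R"]);t=np.array(p["t"])
    x=(u-p["cx"])/p["fx"];y=(v-p["cy"])/p["fy"]
    d=np.array([x,y,1.])
    return -R.T@t, R.T@d
def atz(p,u,v,z):
    c,d=ray(p,u,v); return c+d*(z-c[2])/d[2]
def proj(p,X):
    q=np.array(p["R"])@np.array(X,float)+np.array(p["t"]); return np.array([p["fx"]*q[0]/q[2]+p["cx"],p["fy"]*q[1]/q[2]+p["cy"]])
def save(p,n): cv2.imwrite(n,p["color"][:,:,::-1])
E
python3 - <<'E'
from h import *
s=bot.read_state(); print({k:np.round(v,3) for k,v in s.items()})
a=bot.read_camera("scene");b=bot.read_camera("top")
for n,p in (("scene",a),("top",b)):
    print(n,p["fx"],p["cx"],p["cy"],np.round(p["R"],3).tolist(),np.round(p["t"],1))
    for k in ["slab","mat","ramekin","riser","jar","spatula","tin3_front","mug_front","carton"]:
        for r in bot.masks_of(p,k): 
            if r["confidence"]>.2: print(k,round(r["confidence"],2),np.round(r["at"]),r["mask"].sum(),np.round(atz(p,*r["at"],0)))
cv2.imwrite("pics/1.png",cv2.resize(np.hstack([a["color"],b["color"]])[:,:,::-1],(800,300)))
save(b,"pics/2.png")
save(a,"pics/3.png")
E
```

```text
pics
{'time': np.float64(0.0), 'joint_positions': array([ 1.165,  0.424,  1.631, -0.   ,  1.089, -0.019]), 'dq': array([-0.001,  0.001, -0.001,  0.001, -0.001, -0.002]), 'joint_torque': array([ 2.0000e-03, -5.5739e+01, -2.8174e+01,  0.0000e+00,  7.0000e-03,
       -0.0000e+00]), 'position': array([235.533, 578.294, 230.51 ]), 'orientation': array([-3.14 , -0.   ,  2.755]), 'contact_force': array([ 0.111, -0.301,  0.322]), 'ft_torque': array([ 0.01 , -0.012, -0.008]), 'grip_width': np.float64(85.448)}
scene 458.07786146883063 282.5391672354207 207.89303119485564 [[0.949, -0.314, 0.003], [-0.223, -0.682, -0.697], [0.221, 0.661, -0.717]] [-571.1  261.3 1182.5]
slab 0.67 [209. 194.] 754 [452. 302.   0.]
mat 0.68 [315. 234.] 859 [716.  37.   0.]
mat 0.28 [250. 139.] 626 [655. 541.   0.]
ramekin 0.85 [288. 221.] 451 [656. 110.   0.]
ramekin 0.6 [261. 173.] 366 [638. 346.   0.]
ramekin 0.55 [281. 190.] 409 [679. 245.   0.]
ramekin 0.42 [358. 200.] 803 [898. 124.   0.]
riser 0.67 [376. 244.] 150 [870. -57.   0.]
jar 0.84 [260. 348.] 1740 [ 457. -264.    0.]
spatula 0.74 [352. 377.] 955 [ 639
[... 270 characters left out ...]
, -1.0, -0.007], [-0.999, -0.017, -0.034], [0.033, 0.007, -0.999]] [  31.4  607.1 1119.5]
slab 0.91 [197. 258.] 1248 [455. 276.   0.]
mat 0.69 [275. 172.] 1251 [709.  54.   0.]
ramekin 0.9 [186. 197.] 430 [632. 314.   0.]
ramekin 0.78 [216. 185.] 401 [670. 226.   0.]
ramekin 0.65 [268. 188.] 383 [662.  74.   0.]
ramekin 0.39 [283. 147.] 712 [784.  31.   0.]
riser 0.97 [268. 142.] 2245 [799.  74.   0.]
spatula 0.93 [430. 199.] 626 [ 638. -401.    0.]
spatula 0.42 [397. 264.] 1038 [ 448. -305.    0.]
tin3_front 0.98 [306. 115.] 2267 [880. -34.   0.]
tin3_front 0.5 [428. 198.] 564 [ 643. -394.    0.]
mug_front 0.65 [333. 150.] 654 [ 778. -114.    0.]
carton 0.89 [126. 188.] 801 [655. 491.   0.]
```

View pics/2.png

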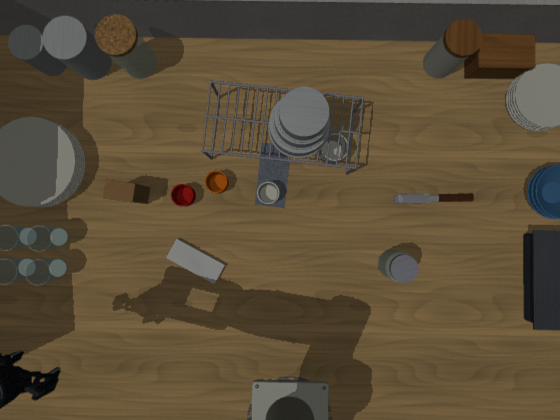

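View pics/3.png

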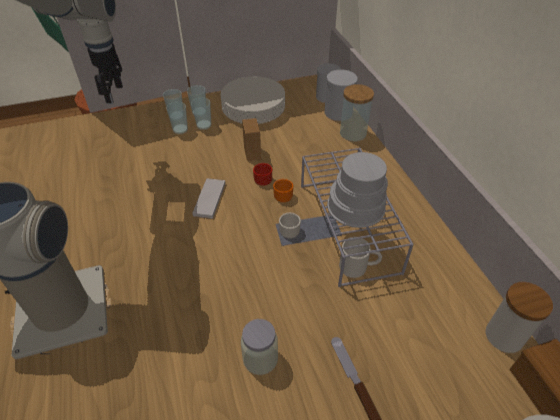

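Top view: the white ramekin is at (268,192) on the mat (273,177). The look-alikes are red (183,195) and orange (217,182), both off the mat and left alone. The slab is at (195,260), the jar at (402,267) and the riser at (285,125). I'll confirm this in a crop and measure.

```bash
cat > m.py <<'E'
from h import *
def best(p,k,near=None):
    r=bot.masks_of(p,k)
    if near is not None: r=sorted(r,key=lambda q:np.hypot(*(np.array(q["at"])-near)))
    return r[0]
def rect(p,m,z):
    ys,xs=np.nonzero(m); P=np.array([atz(p,x,y,z)[:2] for x,y in zip(xs,ys)],np.float32)
    (c,s,a)=cv2.minAreaRect(P); return np.round(c,1),np.round(s,1),round(a,2),np.round(cv2.boxPoints((c,s,a))).tolist()
E
python3 - <<'E'
from m import *
b=bot.read_camera("top");a=bot.read_camera("scene")
for nm,p,near in(("top",b,(268,192)),("scene",a,(288,225))):
    r=best(p,"ramekin",near); ys,xs=np.nonzero(r["mask"]); print(nm,"ram",xs.min(),xs.max(),ys.min(),ys.max())
    print(" slab",rect(p,best(p,"slab")["mask"],16)); print(" mat",rect(p,best(p,"mat")["mask"],1))
    print(" ramekin z48",rect(p,r["mask"],48))
    print(" riser corners proj later")
A=cv2.resize(b["color"][130:290,150:350],(800,640))[:600]
B=a["color"][150:270,270:420]
cv2.imwrite("pics/4.png",A[:,:,::-1]); cv2.imwrite("pics/5.png",cv2.resize(B,(750,600),interpolation=cv2.INTER_CUBIC)[:,:,::-1])
E
```

```text
top ram 205 228 171 193
 slab (array([448.3, 277.8]), array([161.6,  68.4]), 63.37, [[382.0, 221.0], [443.0, 190.0], [515.0, 335.0], [454.0, 365.0]])
 mat (array([700.5,  60.2]), array([ 87.2, 186.6]), 85.05, [[604.0, 25.0], [790.0, 9.0], [797.0, 96.0], [611.0, 112.0]])
 ramekin z48 (array([673.5, 216.5]), array([61.9, 64.8]), 0.96, [[642.0, 248.0], [643.0, 184.0], [705.0, 185.0], [704.0, 249.0]])
 riser corners proj later
scene ram 279 301 212 237
 slab (array([447.3, 272.8]), array([172. ,  68.7]), 62.72, [[377.0, 212.0], [438.0, 181.0], [517.0, 333.0], [456.0, 365.0]])
 mat (array([702.2,  58.8]), array([ 89.5, 180.6]), 85.32, [[609.0, 22.0], [789.0, 7.0], [796.0, 96.0], [616.0, 111.0]])
 ramekin z48 (array([642.5,  54.7]), array([97.5, 64.3]), 71.87, [[597.0, 18.0], [658.0, -2.0], [688.0, 91.0], [627.0, 111.0]])
 riser corners proj later
```

View pics/4.png

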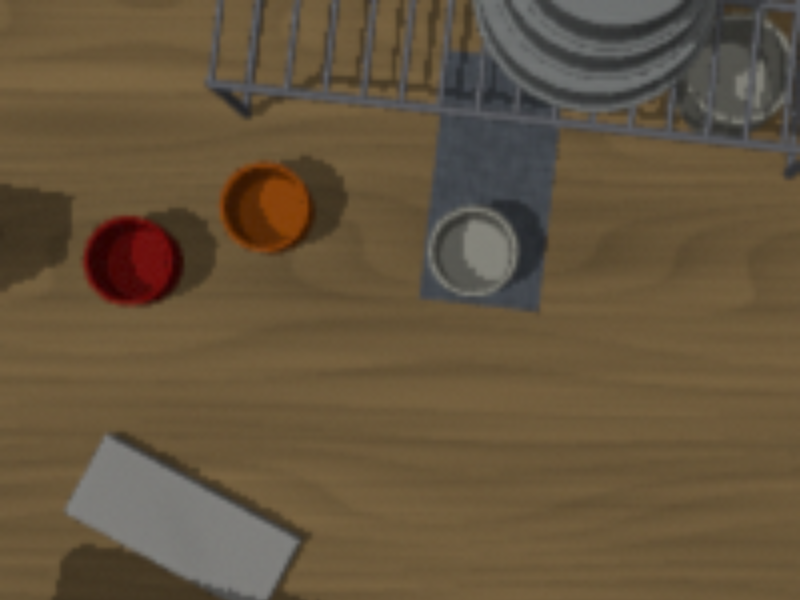

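View pics/5.png

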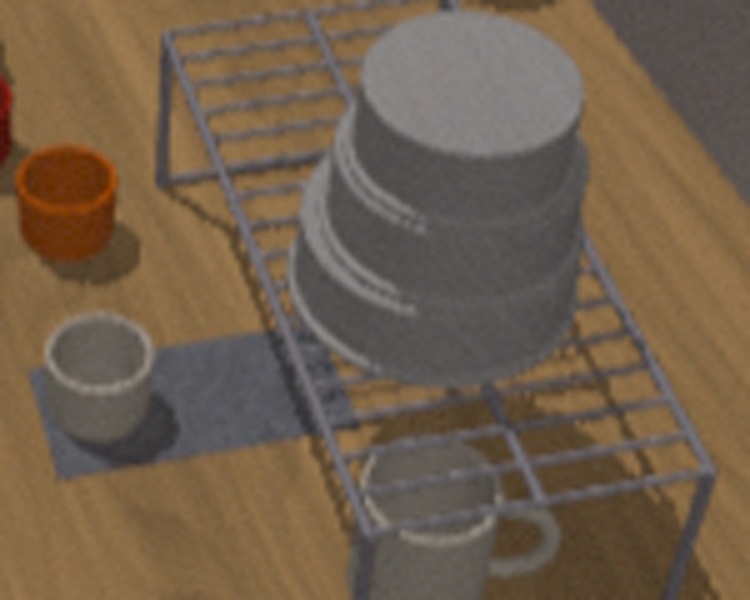

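```bash
python3 - <<'E'
from m import *
b=bot.read_camera("top");a=bot.read_camera("scene")
print(atz(b,267.9,192.1,48),atz(a,289.6,220,48))
# triangulate
print([bot.masks_of(p,"ramekin") and [(np.round(r["at"]),round(r["confidence"],2)) for r in bot.masks_of(p,"ramekin")] for p in (b,)])
r=best(b,"ramekin",(268,192));print(r["at"],rect(b,r["mask"],48))
r=best(a,"jar");print("jar",atz(a,*r["at"],60), "mug",atz(a,*best(a,"mug_front")["at"],40))
s=bot.read_state();print(s["position"],s["orientation"])
E
```

```text
[647.4356419   71.69054908  48.        ] [646.47639156  70.72873176  48.        ]
[[(array([182., 199.]), 0.75), (array([305., 113.]), 0.66), (array([215., 182.]), 0.65), (array([267., 187.]), 0.63)]]
[267.3, 186.7] (array([646.4,  71.4]), array([61.6, 61.5]), 45.99, [[603.0, 71.0], [647.0, 28.0], [690.0, 72.0], [646.0, 115.0]])
jar [ 766.51057382 -119.94172048   60.        ] mug [ 770.63968279 -104.05382068   40.        ]
[235.72625592 578.77758046 231.29321097] [-3.14151979e+00  2.45769887e-05  2.75485515e+00]
```

```bash
cat > plan.py <<'E'
from h import *
def seq(wps,start=None):
    """each waypoint (x,y,z,yaw) is one call; prints last-row tool-axis numbers, chained with rounding"""
    if start is None:
        s=bot.read_state(); x,y,z=s["position"]; yaw=s["orientation"][2]
        print("now",np.round([x,y,z],1),np.round(s["orientation"],3),np.round(s["contact_force"],1),round(s["grip_width"],1),round(s["time"],2))
    else: x,y,z,yaw=start
    for w in wps:
        d=np.array(w[:3])-[x,y,z]; c,s_=np.cos(yaw),np.sin(yaw)
        t=np.round([c*d[0]+s_*d[1], s_*d[0]-c*d[1], -d[2]],0)/10
        dy=(w[3]-yaw+np.pi)%(2*np.pi)-np.pi if len(w)<5 else w[3]-yaw
        tz=round(-dy,2)
        print(w,"-> turn z",tz,"shift cm",t, "rows>=",round(max(np.linalg.norm(t)/4.17,abs(tz)/.125),1))
        v=t*10; x+=c*v[0]+s_*v[1]; y+=s_*v[0]-c*v[1]; z-=v[2]; yaw-=tz
E
python3 -c "
from plan import *
seq([(450,310,180,2.9),(647,71,120,3.056),(647,71,9,3.056)])"
```

```text
now [235.7 578.8 231.3] [-3.142  0.     2.755] [0.4 0.2 0.7] 85.5 1.75
(450, 310, 180, 2.9) -> turn z -0.15 shift cm [-30.  -16.8   5.1] rows>= 8.3
(647, 71, 120, 3.056) -> turn z -0.15 shift cm [-24.7 -18.6   6. ] rows>= 7.6
(647, 71, 9, 3.056) -> turn z -0.0 shift cm [-0.  -0.  11.1] rows>= 2.7
```

Emit:
{"name": "drive_tool", "arguments": {
  "rows": [
    [0, 0, -0.02, -3.5, -2, 0.6, 1],
    [0, 0, -0.04, -7, -4, 1.2, 1],
    [0, 0, -0.06, -10.5, -6, 1.8, 1],
    [0, 0, -0.08, -14, -8, 2.4, 1],
    [0, 0, -0.1, -17.5, -10, 3, 1],
    [0, 0, -0.12, -21, -12, 3.6, 1],
    [0, 0, -0.14, -24.5, -14, 4.2, 1],
    [0, 0, -0.15, -28, -16, 5, 1]
  ],
  "force": 30
}}

```text
time: 2.42
position: [435.9, 323.6, 181.6]
orientation: [3.141, 0.001, 2.906]
contact_force: [0.1, 0.8, 0.8]
grip_width: 85.1
```

```bash
python3 -c "
from plan import *
seq([(647,71,120,3.056),(647,71,30,3.056),(647,71,8,3.056)])"
```

```text
now [435.9 323.6 181.6] [3.141e+00 1.000e-03 2.906e+00] [0.1 0.8 0.8] 85.1 2.42
(647, 71, 120, 3.056) -> turn z -0.15 shift cm [-26.4 -19.6   6.2] rows>= 8.0
(647, 71, 30, 3.056) -> turn z 0.0 shift cm [-0. -0.  9.] rows>= 2.2
(647, 71, 8, 3.056) -> turn z 0.0 shift cm [-0.  -0.   2.2] rows>= 0.5
```

Emit:
{"name": "drive_tool", "arguments": {
  "rows": [
    [0, 0, -0.02, -3.3, -2.5, 0.8, 1],
    [0, 0, -0.04, -6.6, -4.9, 1.6, 1],
    [0, 0, -0.06, -9.9, -7.4, 2.4, 1],
    [0, 0, -0.08, -13.2, -9.8, 3.1, 1],
    [0, 0, -0.1, -16.5, -12.2, 4, 1],
    [0, 0, -0.12, -19.8, -14.7, 4.7, 1],
    [0, 0, -0.14, -23.1, -17.2, 5.5, 1],
    [0, 0, -0.15, -26.4, -19.6, 6.2, 1]
  ]
}}

```text
time: 3.08
position: [645.5, 71.6, 119.1]
orientation: [-3.142, -0.0, 3.056]
contact_force: [-0.6, 0.1, -0.6]
grip_width: 85.7
```

```bash
python3 - <<'E'
from plan import *
w=bot.read_camera("wrist");save(w,"pics/6.png")
b=bot.read_camera("top"); 
seq([(647,71,8,3.056)])
print(w["fx"],w["cx"],w["cy"])
# fisheye projection of ramekin rim centre
q=np.array(w["R"])@np.array([647,71,48.])+w["t"];r=np.hypot(*q[:2]);th=np.arctan2(r,q[2]);print("pred",w["cx"]+w["fx"]*th*q[0]/r,w["cy"]+w["fy"]*th*q[1]/r)
for r in bot.masks_of(w,"ramekin"): 
  ys,xs=np.nonzero(r["mask"]);print(r["confidence"],r["at"],xs.min(),xs.max(),ys.min(),ys.max())
E
```

```text
now [647.8  68.8 118.6] [-3.141e+00  2.000e-03  3.050e+00] [-0.1  0.5 -0. ] 85.5 3.18
(647, 71, 8, 3.056) -> turn z -0.01 shift cm [ 0.1  0.2 11.1] rows>= 2.7
325.19226210127806 280.32011676684573 211.44243800151077
pred 278.5401929563448 225.95811682292992
0.91 [454.5, 234.8] 415 496 193 277
0.79 [535.1, 181.9] 501 559 148 222
0.68 [279.7, 221.8] 236 326 172 265
```

View pics/6.png

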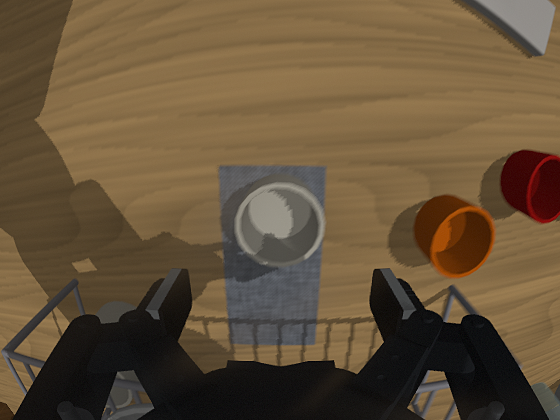

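The wrist view shows the white ramekin centred between the fingers (rim centre about (280,224), predicted (278,226)). Orange is at (454,235) and red at (535,182), both clear of the fingers.

Emit:
{"name": "drive_tool", "arguments": {
  "rows": [
    [0, 0, 0, 0, 0, 2.5, 1],
    [0, 0, 0, 0, 0.1, 5, 1],
    [0, 0, 0, 0, 0.1, 7.5, 1],
    [0, 0, 0, 0, 0.2, 9.5, 1],
    [0, 0, 0, 0, 0.2, 10.5, 1],
    [0, 0, 0, 0, 0.2, 11, 1],
    [0, 0, 0, 0, 0.2, 11.2, 1],
    [0, 0, 0, 0, 0.2, 11.2, 1]
  ]
}}

```text
time: 3.9
position: [645.0, 75.9, 8.1]
orientation: [3.141, 0.001, 3.055]
contact_force: [-0.0, -0.4, -0.1]
grip_width: 85.4
```

Emit:
{"name": "drive_tool", "arguments": {
  "rows": [
    [0, 0, 0, 0, 0, 0, 0.6],
    [0, 0, 0, 0, 0, 0, 0.5],
    [0, 0, 0, 0, 0, 0, 0.4],
    [0, 0, 0, 0, 0, 0, 0.4],
    [0, 0, 0, 0, 0, 0, 0.4],
    [0, 0, 0, 0, 0, 0, 0.4],
    [0, 0, 0, 0, 0, 0, 0.4]
  ],
  "force": 30
}}

```text
time: 4.48
position: [645.6, 75.5, 9.3]
orientation: [3.141, 0.002, 3.055]
contact_force: [-1.3, -0.4, 4.6]
grip_width: 61.7
```

```bash
python3 - <<'E'
from plan import *
seq([(647,71,75,3.05),(590,-110,75,3.05),(590,-110,8,3.05)])
E
```

```text
now [645.6  75.5   9.3] [3.141e+00 2.000e-03 3.055e+00] [-1.3 -0.4  4.6] 61.7 4.48
(647, 71, 75, 3.05) -> turn z 0.0 shift cm [-0.2 -0.4 -6.6] rows>= 1.6
(590, -110, 75, 3.05) -> turn z 0.0 shift cm [  4.1 -18.6   0. ] rows>= 4.6
(590, -110, 8, 3.05) -> turn z 0.0 shift cm [0.  0.  6.7] rows>= 1.6
```

Emit:
{"name": "drive_tool", "arguments": {
  "rows": [
    [0, 0, 0, 0, 0, -0.5, 0.4],
    [0, 0, 0, 0, 0, -2, 0.4],
    [0, 0, 0, 0, 0, -4, 0.4],
    [0, 0, 0, 0.5, -1, -6, 0.4],
    [0, 0, 0, 1, -3, -7, 0.4],
    [0, 0, 0, 1.5, -5.5, -7, 0.4],
    [0, 0, 0, 2, -8, -7, 0.4],
    [0, 0, 0, 2.5, -10.5, -7, 0.4]
  ]
}}

```text
time: 5.15
position: [610.7, -27.7, 79.4]
orientation: [3.142, 0.002, 3.055]
contact_force: [-0.0, -0.4, -2.1]
grip_width: 62.2
```

Emit:
{"name": "drive_tool", "arguments": {
  "rows": [
    [0, 0, 0, 0.5, -2.5, 0, 0.4],
    [0, 0, 0, 1, -5, 0, 0.4],
    [0, 0, 0, 1.3, -7, 0.5, 0.4],
    [0, 0, 0, 1.5, -8, 2, 0.4],
    [0, 0, 0, 1.5, -8.2, 4, 0.4],
    [0, 0, 0, 1.5, -8.2, 5.5, 0.4],
    [0, 0, 0, 1.5, -8.2, 6.2, 0.4],
    [0, 0, 0, 1.5, -8.2, 6.4, 0.4]
  ]
}}

```text
time: 5.82
position: [588.0, -107.2, 13.2]
orientation: [3.141, -0.001, 3.055]
contact_force: [-0.7, 0.3, -2.1]
grip_width: 61.8
```

```bash
python3 - <<'E'
from plan import *
bot.read_camera("top")
seq([(590,-110,8.3,3.055)])
a=bot.read_camera("scene");save(a,"pics/7.png")
for r in bot.masks_of(a,"ramekin"): print(round(r["confidence"],2),np.round(r["at"]),atz(a,*r["at"],24))
E
```

```text
now [ 588.4 -107.1   13.5] [ 3.141e+00 -1.000e-03  3.055e+00] [-0.  -0.1 -3.3] 61.8 5.87
(590, -110, 8.3, 3.055) -> turn z -0.0 shift cm [-0.2 -0.3  0.5] rows>= 0.1
0.45 [285. 277.] [ 574.49417385 -101.58359333   24.        ]
0.21 [261. 346.] [ 457.89104711 -272.0441783    24.        ]
```

Lower gently in small steps until contact, then release.

Emit:
{"name": "drive_tool", "arguments": {
  "rows": [
    [0, 0, 0, 0, 0, 0.1, 0.4],
    [0, 0, 0, 0, 0, 0.2, 0.4],
    [0, 0, 0, 0, 0, 0.3, 0.4],
    [0, 0, 0, 0, 0, 0.4, 0.4],
    [0, 0, 0, 0, 0, 0.5, 0.4],
    [0, 0, 0, 0, 0, 0.5, 0.4]
  ]
}}

```text
time: 6.47
position: [588.8, -107.2, 9.3]
orientation: [3.142, 0.0, 3.055]
contact_force: [-2.5, 0.1, 5.4]
grip_width: 62.2
```

Emit:
{"name": "drive_tool", "arguments": {
  "rows": [
    [0, 0, 0, 0, 0, 0, 0.8],
    [0, 0, 0, 0, 0, 0, 1],
    [0, 0, 0, 0, 0, 0, 1],
    [0, 0, 0, 0, 0, 0, 1],
    [0, 0, 0, 0, 0, -2, 1],
    [0, 0, 0, 0, 0, -5, 1],
    [0, 0, 0, 0, 0, -9, 1],
    [0, 0, 0, 0, 0, -13, 1]
  ]
}}

```text
time: 7.13
position: [587.7, -107.1, 139.0]
orientation: [3.141, -0.003, 3.055]
contact_force: [0.4, -0.2, 1.3]
grip_width: 85.4
```

```bash
python3 - <<'E'
from plan import *
seq([(520,90,145,2.2),(446.5,278.5,120,1.107),(446.5,278.5,60,1.107)])
E
```

```text
now [ 587.7 -107.1  139. ] [ 3.141e+00 -3.000e-03  3.055e+00] [ 0.4 -0.2  1.3] 85.4 7.13
(520, 90, 145, 2.2) -> turn z 0.85 shift cm [ 8.5 19.1 -0.6] rows>= 6.8
(446.5, 278.5, 120, 1.107) -> turn z 1.1 shift cm [19.5  5.2  2.5] rows>= 8.8
(446.5, 278.5, 60, 1.107) -> turn z -0.0 shift cm [0. 0. 6.] rows>= 1.4
```

Emit:
{"name": "drive_tool", "arguments": {
  "rows": [
    [0, 0, 0.1, 1.1, 2.4, 0, 1],
    [0, 0, 0.22, 2.2, 4.8, 0, 1],
    [0, 0, 0.34, 3.3, 7.2, -0.1, 1],
    [0, 0, 0.46, 4.3, 9.6, -0.2, 1],
    [0, 0, 0.58, 5.4, 12, -0.3, 1],
    [0, 0, 0.7, 6.4, 14.4, -0.4, 1],
    [0, 0, 0.82, 7.5, 16.8, -0.5, 1],
    [0, 0, 0.94, 8.5, 19.1, -0.6, 1]
  ]
}}

```text
time: 7.8
position: [519.8, 91.5, 144.6]
orientation: [-3.142, -0.0, 2.109]
contact_force: [0.6, 0.4, 0.2]
grip_width: 85.3
```

```bash
python3 - <<'E'
from plan import *
seq([(446.5,278.5,120,1.107)])
E
```

```text
now [519.8  91.5 144.6] [-3.142 -0.     2.109] [0.6 0.4 0.2] 85.3 7.8
(446.5, 278.5, 120, 1.107) -> turn z 1.0 shift cm [19.8  3.3  2.5] rows>= 8.0
```

Emit:
{"name": "drive_tool", "arguments": {
  "rows": [
    [0, 0, 0.12, 2.4, 0.4, 0.3, 1],
    [0, 0, 0.24, 4.9, 0.8, 0.6, 1],
    [0, 0, 0.36, 7.4, 1.2, 0.9, 1],
    [0, 0, 0.48, 9.9, 1.6, 1.2, 1],
    [0, 0, 0.6, 12.4, 2, 1.5, 1],
    [0, 0, 0.72, 14.8, 2.4, 1.8, 1],
    [0, 0, 0.84, 17.3, 2.8, 2.1, 1],
    [0, 0, 0.96, 19.8, 3.3, 2.5, 1]
  ]
}}

```text
time: 8.47
position: [445.7, 277.9, 119.5]
orientation: [3.141, -0.0, 1.149]
contact_force: [0.0, 0.1, 0.2]
grip_width: 85.2
```

```bash
cat >> m.py <<'E'
def wz(p,u,v,z):
    x=(u-p["cx"])/p["fx"];y=(v-p["cy"])/p["fy"];th=np.hypot(x,y)
    d=np.array([np.sin(th)*x/th,np.sin(th)*y/th,np.cos(th)]) if th>0 else np.array([0,0,1.])
    R=np.array(p["R"]);c=-R.T@np.array(p["t"]);d=R.T@d
    return c+d*(z-c[2])/d[2]
def wrect(p,m,z):
    ys,xs=np.nonzero(m);P=np.array([wz(p,x,y,z)[:2] for x,y in zip(xs,ys)],np.float32)
    c,s,a=cv2.minAreaRect(P);return np.round(c,1),np.round(s,1),round(a,2)
E
python3 - <<'E'
from m import *; from plan import seq
bot.read_camera("top");bot.read_camera("top")
w=bot.read_camera("wrist");r=best(w,"slab");print(r["confidence"],r["at"],wrect(w,r["mask"],16));save(w,"pics/8.png")
a=bot.read_camera("scene")
for r in bot.masks_of(a,"ramekin"): print(round(r["confidence"],2),np.round(r["at"]),atz(a,*r["at"],24))
seq([(446.5,278.5,60,1.107)])
E
```

```text
0.92 [282.9, 200.5] (array([447.9, 279.9]), array([159.6,  65. ]), 63.12)
0.85 [292. 275.] [ 593.80221833 -101.39989557   24.        ]
0.72 [284. 192.] [677.87462176 213.24628375  24.        ]
0.59 [260. 172.] [629.70968841 326.83335763  24.        ]
0.26 [348. 229.] [805.43471639   4.93098586  24.        ]
now [446.4 276.2 119.6] [3.142 0.    1.156] [ 0.3 -1.   0.5] 85.5 8.77
(446.5, 278.5, 60, 1.107) -> turn z 0.05 shift cm [ 0.2 -0.1  6. ] rows>= 1.4
```

View pics/8.png

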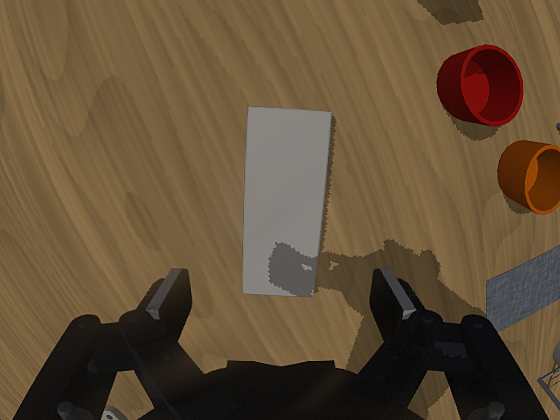

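Emit:
{"name": "drive_tool", "arguments": {
  "rows": [
    [0, 0, 0.05, 0.3, 0, 2.5, 1],
    [0, 0, 0.05, 0.3, 0, 5, 1],
    [0, 0, 0.05, 0.3, 0, 7.5, 1],
    [0, 0, 0.05, 0.3, 0, 9.5, 1],
    [0, 0, 0.05, 0.3, 0, 10.8, 1],
    [0, 0, 0.05, 0.3, 0, 11.5, 1],
    [0, 0, 0.05, 0.3, 0, 11.8, 1],
    [0, 0, 0.05, 0.3, 0, 11.9, 1]
  ]
}}

```text
time: 9.43
position: [447.8, 279.4, 0.6]
orientation: [3.142, -0.0, 1.105]
contact_force: [-0.6, -0.1, 0.0]
grip_width: 85.2
```

```bash
python3 -c "
from plan import *
seq([(447.5,279.3,-0.5,1.103)])"
```

```text
now [447.8 279.4   0.6] [ 3.142 -0.     1.105] [-0.6 -0.1  0. ] 85.2 9.43
(447.5, 279.3, -0.5, 1.103) -> turn z 0.0 shift cm [-0.  -0.   0.1] rows>= 0.0
```

Emit:
{"name": "drive_tool", "arguments": {
  "rows": [
    [0, 0, 0, 0, 0, 0, 0.6],
    [0, 0, 0, 0, 0, 0, 0.5],
    [0, 0, 0, 0, 0, 0, 0.4],
    [0, 0, 0, 0, 0, 0, 0.4],
    [0, 0, 0, 0, 0, 0, 0.4],
    [0, 0, 0, 0, 0, 0, 0.4],
    [0, 0, 0, 0, 0, -0.1, 0.4]
  ],
  "force": 60
}}

```text
time: 10.02
position: [447.9, 279.8, 2.5]
orientation: [3.141, -0.001, 1.105]
contact_force: [0.6, -0.5, -3.3]
grip_width: 62.3
```

Emit:
{"name": "drive_tool", "arguments": {
  "rows": [
    [0, 0, 0, 0, 0, -0.2, 0.4],
    [0, 0, 0, 0, 0, -0.6, 0.4],
    [0, 0, 0, 0, 0, -1, 0.4],
    [0, 0, 0, 0, 0, -1.6, 0.4],
    [0, 0, 0, 0, 0, -2.2, 0.4],
    [0, 0, 0, 0, 0, -2.8, 0.4],
    [0, 0, 0, 0, 0, -3, 0.4]
  ]
}}

```text
time: 10.6
position: [448.0, 279.9, 32.7]
orientation: [3.141, -0.001, 1.105]
contact_force: [-0.2, 1.3, -4.2]
grip_width: 62.2
```

```bash
python3 -c "
from plan import *
seq([(505,175,35,0.4),(505,76,33,-0.085)])"
```

```text
now [448.  279.9  32.7] [ 3.141e+00 -1.000e-03  1.105e+00] [-0.2  1.3 -4.2] 62.2 10.6
(505, 175, 35, 0.4) -> turn z 0.7 shift cm [-6.8  9.8 -0.2] rows>= 5.6
(505, 76, 33, -0.085) -> turn z 0.49 shift cm [-3.9  9.1  0.2] rows>= 3.9
```

Emit:
{"name": "drive_tool", "arguments": {
  "rows": [
    [0, 0, 0.08, -0.8, 1.1, 0, 0.4],
    [0, 0, 0.17, -1.7, 2.4, 0, 0.4],
    [0, 0, 0.26, -2.5, 3.7, -0.1, 0.4],
    [0, 0, 0.35, -3.4, 4.9, -0.1, 0.4],
    [0, 0, 0.44, -4.2, 6.2, -0.2, 0.4],
    [0, 0, 0.53, -5.1, 7.4, -0.2, 0.4],
    [0, 0, 0.62, -6, 8.6, -0.2, 0.4],
    [0, 0, 0.7, -6.8, 9.8, -0.2, 0.4]
  ]
}}

```text
time: 11.27
position: [504.6, 174.0, 33.7]
orientation: [-3.142, 0.0, 0.4]
contact_force: [1.3, -0.5, -3.2]
grip_width: 62.4
```

Emit:
{"name": "drive_tool", "arguments": {
  "rows": [
    [0, 0, 0.07, -0.6, 1.4, 0, 0.4],
    [0, 0, 0.14, -1.2, 2.8, 0, 0.4],
    [0, 0, 0.21, -1.8, 4.2, 0, 0.4],
    [0, 0, 0.28, -2.3, 5.5, 0, 0.4],
    [0, 0, 0.35, -2.9, 6.8, 0, 0.4],
    [0, 0, 0.42, -3.5, 8, 0, 0.4],
    [0, 0, 0.48, -3.8, 8.9, 0, 0.4],
    [0, 0, 0.49, -3.9, 9.1, 0, 0.4]
  ]
}}

```text
time: 11.93
position: [504.5, 74.6, 33.7]
orientation: [3.141, -0.0, -0.089]
contact_force: [0.6, 0.5, -3.4]
grip_width: 62.2
```

```bash
python3 -c "
from plan import *
bot.read_camera('wrist')
seq([(505,76,5,-0.085)])"
```

```text
now [504.5  74.9  33.7] [ 3.142 -0.    -0.087] [-0.5 -0.5 -3.9] 62.0 11.98
(505, 76, 5, -0.085) -> turn z -0.0 shift cm [ 0.  -0.1  2.9] rows>= 0.7
```

Emit:
{"name": "drive_tool", "arguments": {
  "rows": [
    [0, 0, 0, 0, -0.1, 0.8, 0.4],
    [0, 0, 0, 0, -0.1, 1.7, 0.4],
    [0, 0, 0, 0, -0.1, 2.4, 0.4],
    [0, 0, 0, 0, -0.1, 2.7, 0.4],
    [0, 0, 0, 0, -0.1, 2.9, 0.4],
    [0, 0, 0, 0, -0.1, 3, 0.4],
    [0, 0, 0, 0, -0.1, 3.1, 0.4],
    [0, 0, 0, 0, -0.1, 3.1, 0.4]
  ]
}}

```text
time: 12.65
position: [504.6, 76.9, 2.5]
orientation: [3.142, -0.0, -0.085]
contact_force: [-0.5, -0.1, -3.7]
grip_width: 62.0
```

Emit:
{"name": "drive_tool", "arguments": {
  "rows": [
    [0, 0, 0, 0, 0, 0.1, 0.4],
    [0, 0, 0, 0, 0, 0.1, 0.4],
    [0, 0, 0, 0, 0, 0.2, 0.4],
    [0, 0, 0, 0, 0, 0.2, 0.4]
  ]
}}

```text
time: 12.98
position: [504.8, 76.9, 1.9]
orientation: [-3.141, -0.001, -0.085]
contact_force: [-4.4, 0.6, 13.9]
grip_width: 62.1
```

Now it's touching down (force is upward). Release, raise, and check with the wrist camera.

Emit:
{"name": "drive_tool", "arguments": {
  "rows": [
    [0, 0, 0, 0, 0, -0.1, 0.8],
    [0, 0, 0, 0, 0, -0.1, 1],
    [0, 0, 0, 0, 0, -0.1, 1],
    [0, 0, 0, 0, 0, -0.1, 1],
    [0, 0, 0, 0, 0, -2, 1],
    [0, 0, 0, -1, 0, -5, 1],
    [0, 0, 0, -3, 0, -8.5, 1],
    [0, 0, 0, -6, 0, -12, 1]
  ]
}}

```text
time: 13.65
position: [448.6, 81.7, 118.3]
orientation: [-3.141, -0.001, -0.086]
contact_force: [0.8, 0.0, 1.2]
grip_width: 85.5
```

```bash
python3 - <<'E'
from m import *; from plan import seq
bot.read_camera("top");bot.read_camera("top");bot.read_camera("top")
w=bot.read_camera("wrist");save(w,"pics/9.png")
for k in("slab","mat"):
  for r in bot.masks_of(w,k)[:2]: print(k,r["confidence"],r["at"],wrect(w,r["mask"],16 if k=="slab" else 1))
b=bot.read_camera("top");a=bot.read_camera("scene")
for p in(b,a):
  for k in("slab","mat"):
    for r in bot.masks_of(p,k)[:1]: print(k,r["confidence"],r["at"],rect(p,r["mask"],16 if k=="slab" else 1))
seq([(447,80,120,-.085)])
E
```

```text
slab 0.61 [282.7, 135.1] (array([504.3,  78.1]), array([ 64.6, 159.5]), 84.72)
mat 0.72 [279.8, 5.3] (array([615.3,  69.2]), array([87.5, 10.5]), 85.06)
slab 0.87 [266.8, 237.0] (array([521.2,  73.9]), array([ 65.8, 125.3]), 83.22, [[455.0, 49.0], [580.0, 34.0], [587.0, 99.0], [463.0, 114.0]])
mat 0.69 [270.7, 177.9] (array([700.2,  59.4]), array([ 90.9, 184.9]), 84.0, [[604.0, 24.0], [787.0, 5.0], [797.0, 95.0], [613.0, 114.0]])
slab 0.7 [243.8, 235.5] (array([502.8,  70.8]), array([ 74.5, 158.2]), 84.06, [[420.0, 42.0], [578.0, 26.0], [585.0, 100.0], [428.0, 116.0]])
mat 0.71 [307.4, 231.2] (array([701. ,  60.2]), array([ 90.3, 181.2]), 84.26, [[606.0, 24.0], [787.0, 6.0], [796.0, 96.0], [615.0, 114.0]])
now [447.5  81.6 116.3] [ 3.141e+00  2.000e-03 -8.500e-02] [ 0.7 -1.   0.2] 85.3 14.25
(447, 80, 120, -0.085) -> turn z -0.0 shift cm [-0.   0.2 -0.4] rows>= 0.1
```

View pics/9.png

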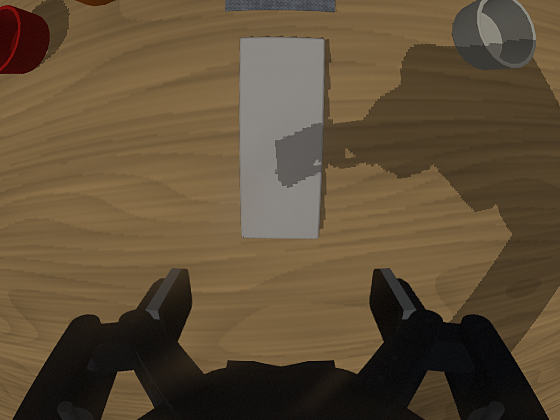

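Slab is flat and let go at mat x ≈ -197, y ≈ 0, nearly square (pixels about (282,137), mat edge at (280,5)). Now I'll regrip it at its near end.

```bash
python3 -c "
from plan import *
seq([(438.8,83.5,0.8,-0.09)])"
```

```text
now [447.5  81.6 116.3] [ 3.141e+00  2.000e-03 -8.500e-02] [ 0.7 -1.   0.2] 85.3 14.25
(438.8, 83.5, 0.8, -0.09) -> turn z 0.0 shift cm [-0.9 -0.1 11.5] rows>= 2.8
```

Emit:
{"name": "drive_tool", "arguments": {
  "rows": [
    [0, 0, 0.01, -0.5, -0.1, 2.5, 1],
    [0, 0, 0.01, -0.9, -0.1, 5, 1],
    [0, 0, 0.01, -0.9, -0.1, 7.5, 1],
    [0, 0, 0.01, -0.9, -0.1, 9.5, 1],
    [0, 0, 0.01, -0.9, -0.1, 10.6, 1],
    [0, 0, 0.01, -0.9, -0.1, 11.2, 1],
    [0, 0, 0.01, -0.9, -0.1, 11.5, 1],
    [0, 0, 0.01, -0.9, -0.1, 11.5, 1]
  ]
}}

```text
time: 14.92
position: [438.9, 83.4, 2.0]
orientation: [3.141, 0.0, -0.095]
contact_force: [0.2, 0.2, 0.1]
grip_width: 85.5
```

```bash
python3 -c "
from plan import *
seq([(438.8,83.5,0.5,-0.09)])"
```

```text
now [438.9  83.4   2. ] [ 3.141  0.    -0.095] [0.2 0.2 0.1] 85.5 14.92
(438.8, 83.5, 0.5, -0.09) -> turn z -0.01 shift cm [-0.  -0.   0.2] rows>= 0.1
```

Emit:
{"name": "drive_tool", "arguments": {
  "rows": [
    [0, 0, 0, 0, 0, 0.1, 0.6],
    [0, 0, 0, 0, 0, 0.1, 0.5],
    [0, 0, 0, 0, 0, 0.1, 0.4],
    [0, 0, 0, 0, 0, 0.1, 0.4],
    [0, 0, 0, 0, 0, 0.1, 0.4],
    [0, 0, 0, 0, 0, 0.1, 0.4]
  ],
  "force": 40
}}

```text
time: 15.42
position: [439.4, 83.5, 2.2]
orientation: [-3.141, -0.002, -0.095]
contact_force: [-1.1, -0.1, 7.5]
grip_width: 62.7
```

Emit:
{"name": "drive_tool", "arguments": {
  "rows": [
    [0, 0, 0, 0.5, 0, 0, 0.4],
    [0, 0, 0, 1.2, 0, 0, 0.4],
    [0, 0, 0, 2.2, 0, 0, 0.4],
    [0, 0, 0, 3.2, 0, 0, 0.4],
    [0, 0, 0, 4.2, 0, 0, 0.4],
    [0, 0, 0, 5.2, 0, 0, 0.4],
    [0, 0, 0, 5.8, 0, 0, 0.4],
    [0, 0, 0, 6, 0, 0, 0.4]
  ]
}}

```text
time: 16.08
position: [497.6, 77.7, 2.1]
orientation: [3.141, 0.002, -0.095]
contact_force: [-10.9, 3.8, 18.2]
grip_width: 62.4
```

```bash
python3 -c "
from plan import *
# final TCP: mat centre (701,60) + (-66) along -0.09
seq([(701-65.7,60+5.9,1,-0.09)])"
```

```text
now [497.6  77.7   2.1] [ 3.141e+00  2.000e-03 -9.500e-02] [-10.9   3.8  18.2] 62.4 16.08
(635.3, 65.9, 1, -0.09) -> turn z -0.01 shift cm [13.8 -0.1  0.1] rows>= 3.3
```

Emit:
{"name": "drive_tool", "arguments": {
  "rows": [
    [0, 0, 0, 0.5, 0, -0.05, 0.4],
    [0, 0, 0, 1.3, 0, -0.05, 0.4],
    [0, 0, 0, 2.3, 0, -0.05, 0.4],
    [0, 0, 0, 3.3, 0, -0.05, 0.4],
    [0, 0, 0, 4.3, 0, -0.05, 0.4],
    [0, 0, 0, 5.3, 0, -0.05, 0.4],
    [0, 0, 0, 5.9, 0, -0.05, 0.4],
    [0, 0, 0, 6, 0, -0.05, 0.4]
  ]
}}

```text
time: 16.75
position: [559.7, 72.0, 2.2]
orientation: [-3.141, -0.002, -0.095]
contact_force: [-0.3, 0.5, 7.8]
grip_width: 62.8
```

```bash
python3 - <<'E'
from m import *; from plan import seq
w=bot.read_camera("wrist")
for r in bot.masks_of(w,"slab")[:1]: print(r["confidence"],r["at"],wrect(w,r["mask"],16))
for r in bot.masks_of(w,"mat")[:1]: print("mat",r["confidence"],r["at"],wrect(w,r["mask"],1))
b=bot.read_camera("top");r=best(b,"slab");print(r["confidence"],rect(b,r["mask"],16))
seq([(701-65.7,60+5.9,1,-0.09)])
E
```

```text
0.8 [279.8, 149.1] (array([615.2,  67.3]), array([ 64.2, 140.7]), 84.28)
mat 0.6 [197.1, 86.2] (array([651.4,  65.7]), array([89. , 81.6]), 84.39)
0.76 (array([659.1,  61.4]), array([63.2, 89.7]), 84.74, [[612.0, 34.0], [701.0, 26.0], [707.0, 89.0], [617.0, 97.0]])
now [559.7  72.    2.3] [-3.141e+00 -3.000e-03 -9.500e-02] [ 3.1 -0.9  4.1] 62.6 17.0
(635.3, 65.9, 1, -0.09) -> turn z -0.01 shift cm [ 7.6 -0.1  0.1] rows>= 1.8
```

Emit:
{"name": "drive_tool", "arguments": {
  "rows": [
    [0, 0, 0, 0.6, 0, 0, 0.4],
    [0, 0, 0, 1.5, 0, 0, 0.4],
    [0, 0, 0, 2.7, 0, 0, 0.4],
    [0, 0, 0, 3.9, -0.1, 0, 0.4],
    [0, 0, 0, 5.1, -0.1, 0, 0.4],
    [0, 0, 0, 6.3, -0.2, 0, 0.4],
    [0, 0, -0.01, 7.2, -0.2, 0, 0.4],
    [0, 0, -0.01, 7.6, -0.2, 0, 0.4]
  ]
}}

```text
time: 17.67
position: [632.8, 67.0, 2.2]
orientation: [3.141, 0.004, -0.085]
contact_force: [-12.5, 2.1, 20.0]
grip_width: 62.4
```

```bash
python3 - <<'E'
from m import *; from plan import seq
b=bot.read_camera("top");a=bot.read_camera("scene");w=bot.read_camera("wrist")
for n,p,f in(("top",b,rect),("scene",a,rect),("wrist",w,wrect)):
  for k in("slab","mat"):
    for r in bot.masks_of(p,k)[:1]: print(n,k,r["confidence"],f(p,r["mask"],16 if k=="slab" else 1))
seq([(701-65.7,60+5.9,1,-0.09)])
cv2.imwrite("pics/10.png",np.vstack([cv2.resize(a["color"][180:260,240:380],(700,400)),cv2.resize(w["color"][0:200],(700,200*700//560))[:200]])[:,:,::-1])
E
```

```text
top slab 0.55 (array([747.4,  56.9]), array([61. , 63.6]), 0.93, [[716.0, 88.0], [717.0, 25.0], [778.0, 26.0], [777.0, 89.0]])
top mat 0.63 (array([755.8,  57.4]), array([79.6, 87.9]), 1.08, [[715.0, 101.0], [717.0, 13.0], [796.0, 14.0], [795.0, 102.0]])
scene slab 0.61 (array([695.,  56.]), array([ 73.9, 162.6]), 86.42, [[612.0, 24.0], [774.0, 14.0], [778.0, 88.0], [616.0, 98.0]])
scene mat 0.72 (array([967.4, 241.6]), array([229.3, 156. ]), 60.58, [[843.0, 180.0], [979.0, 103.0], [1092.0, 303.0], [956.0, 380.0]])
wrist slab 0.94 (array([688.8,  62.8]), array([ 64.1, 140.5]), 84.73)
wrist mat 0.65 (array([701.1,  61.2]), array([ 89.1, 129. ]), 84.77)
now [633.1  67.    2.2] [ 3.141e+00  2.000e-03 -8.500e-02] [-2.9  0.4 10.1] 62.6 18.12
(635.3, 65.9, 1, -0.09) -> turn z 0.01 shift cm [0.2 0.1 0.1] rows>= 0.1
```

View pics/10.png

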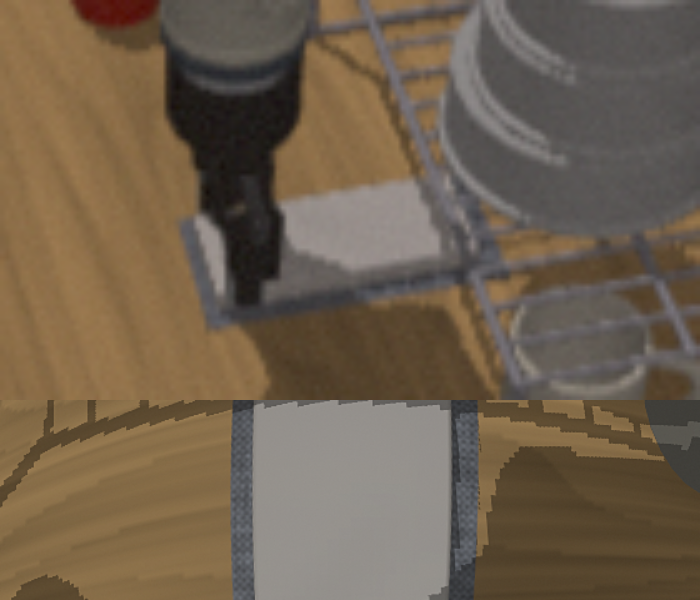

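The slab lies on the mat, centred between two even felt strips, and is about 2 mm short. I'll push 2 mm more, release and lift off.

Emit:
{"name": "drive_tool", "arguments": {
  "rows": [
    [0, 0, 0, 0.1, 0, -0.05, 0.4],
    [0, 0, 0, 0.3, 0, -0.05, 0.4],
    [0, 0, 0, 0.3, 0, -0.05, 0.4],
    [0, 0, 0, 0.3, 0, -0.05, 0.4],
    [0, 0, 0, 0.3, 0, -0.05, 0.8],
    [0, 0, 0, 0.3, 0, -0.05, 1],
    [0, 0, 0, 0.3, 0, -0.05, 1],
    [0, 0, 0, 0.3, 0, -0.05, 1]
  ]
}}

```text
time: 18.78
position: [637.0, 66.5, 1.9]
orientation: [3.142, 0.0, -0.085]
contact_force: [0.7, -0.7, 0.7]
grip_width: 85.3
```

Emit:
{"name": "drive_tool", "arguments": {
  "rows": [
    [0, 0, 0, 0, 0, -1, 1],
    [0, 0, 0, 0, 0, -3, 1],
    [0, 0, 0, -1.5, 0, -6, 1],
    [0, 0, 0, -3.5, 0, -9, 1],
    [0, 0, 0, -6, 0, -11, 1],
    [0, 0, 0, -8, 0, -12, 1],
    [0, 0, 0, -8, 0, -12, 1]
  ]
}}

```text
time: 19.37
position: [554.8, 73.6, 124.9]
orientation: [-3.141, -0.001, -0.085]
contact_force: [-1.3, -0.2, 0.6]
grip_width: 85.3
```

```bash
python3 - <<'E'
from m import *; from plan import seq
b=bot.read_camera("top");a=bot.read_camera("scene");w=bot.read_camera("wrist");save(w,"pics/11.png")
for n,p,f in(("top",b,rect),("scene",a,rect),("wrist",w,wrect)):
  for k in("slab","mat"):
    for r in bot.masks_of(p,k)[:1]: print(n,k,r["confidence"],f(p,r["mask"],16 if k=="slab" else 1))
for r in bot.masks_of(b,"ramekin"): print(round(r["confidence"],2),np.round(r["at"]),rect(b,r["mask"],48)[:2])
seq([(590,-105,120,-0.09),(590,-105,9,-.09)])
E
```

```text
top slab 0.83 (array([698.1,  59.8]), array([ 65.9, 161.1]), 84.88, [[615.0, 34.0], [775.0, 20.0], [781.0, 85.0], [621.0, 100.0]])
top mat 0.83 (array([703.5,  59.7]), array([ 88. , 178.4]), 84.76, [[611.0, 24.0], [788.0, 8.0], [796.0, 95.0], [619.0, 112.0]])
scene slab 0.82 (array([689. ,  57.9]), array([ 77.9, 148.8]), 84.43, [[611.0, 26.0], [759.0, 12.0], [767.0, 89.0], [619.0, 104.0]])
scene mat 0.52 (array([696.7,  42.6]), array([ 80.7, 188.8]), 75.78, [[595.0, 27.0], [778.0, -20.0], [798.0, 59.0], [615.0, 105.0]])
wrist slab 0.67 (array([672.7,  64. ]), array([ 65. , 106.5]), 84.67)
wrist mat 0.68 (array([670.9,  63.7]), array([ 89.2, 123.3]), 84.21)
0.94 [215. 182.] (array([673.5, 216.6]), array([61.9, 64.8]))
0.87 [329. 212.] (array([ 590.5, -105.7]), array([58.7, 61.5]))
0.6 [185. 198.] (array([635.3, 309.8]), array([61.8, 67.6]))
now [557.5  73.3 121.6] [ 3.141e+00  1.000e-03 -8.500e-02] [0.1 0.3 0.5] 85.5 19.87
(590, -105, 120, -0.09) -> turn z 0.0 shift cm [ 4.8 17.5  0.2] rows>= 4.4
(590, -105, 9, -0.09) -> turn z 0.0 shift cm [-0.  -0.  11.1] rows>= 2.7
```

View pics/11.png

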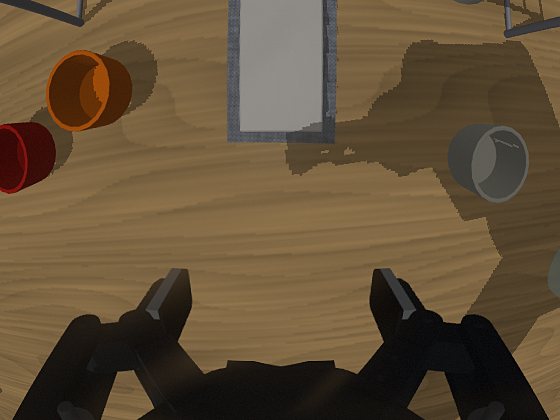

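The slab is let go and home: its near edge is about 10 mm inside the mat's (12 ideal), and it sits evenly across. The white ramekin is at (490,163), i.e. about (590,-106).

Emit:
{"name": "drive_tool", "arguments": {
  "rows": [
    [0, 0, 0, 0.8, 2.8, 0, 1],
    [0, 0, 0, 1.6, 5.6, 0, 1],
    [0, 0, 0, 2.4, 8.4, 0, 1],
    [0, 0, 0, 3.2, 11.2, 0, 1],
    [0, 0, 0, 4, 14, 0, 1],
    [0, 0, 0, 4.6, 16.5, 0, 1],
    [0, 0, 0, 4.8, 17.5, 0, 1],
    [0, 0, 0, 4.8, 17.5, 0, 1]
  ]
}}

```text
time: 20.53
position: [590.5, -107.2, 121.8]
orientation: [3.141, -0.0, -0.088]
contact_force: [0.8, 0.9, 0.4]
grip_width: 85.5
```

```bash
python3 - <<'E'
from m import *; from plan import seq
bot.read_camera("top");bot.read_camera("top")
w=bot.read_camera("wrist")
for r in bot.masks_of(w,"ramekin")[:3]: print(round(r["confidence"],2),r["at"],wrect(w,r["mask"],48)[:2],wrect(w,r["mask"],24)[:2])
# predicted rim outline bounds for centre guess
seq([(590.3,-105.5,9,-.085)])
E
```

```text
0.93 [282.1, 219.0] (array([ 592.7, -106. ]), array([67.2, 62.6])) (array([ 584.4, -105.4]), array([74.6, 69.6]))
0.63 [0.0, 163.7] (array([668.2, 141.2]), array([ 1.6, 17.6])) (array([668.2, 169.1]), array([ 1.8, 19.6]))
now [ 589.8 -103.8  121.9] [-3.141e+00  1.000e-03 -8.400e-02] [ 0.1 -0.5 -1.1] 85.6 20.73
(590.3, -105.5, 9, -0.085) -> turn z 0.0 shift cm [ 0.1  0.2 11.3] rows>= 2.7
```

Emit:
{"name": "drive_tool", "arguments": {
  "rows": [
    [0, 0, 0, 0.1, 0.1, 2.5, 1],
    [0, 0, 0, 0.1, 0.1, 5, 1],
    [0, 0, 0, 0.1, 0.1, 7.5, 1],
    [0, 0, 0, 0.1, 0.1, 9.5, 1],
    [0, 0, 0, 0.1, 0.1, 10.6, 1],
    [0, 0, 0, 0.1, 0.1, 11.1, 1],
    [0, 0, 0, 0.1, 0.1, 11.3, 1],
    [0, 0, 0, 0.1, 0.1, 11.3, 1]
  ]
}}

```text
time: 21.4
position: [591.6, -105.8, 9.5]
orientation: [3.142, -0.0, -0.085]
contact_force: [0.8, 1.1, 0.3]
grip_width: 85.8
```

Emit:
{"name": "drive_tool", "arguments": {
  "rows": [
    [0, 0, 0, 0, 0, 0, 0.6],
    [0, 0, 0, 0, 0, 0, 0.5],
    [0, 0, 0, 0, 0, 0, 0.4],
    [0, 0, 0, 0, 0, 0, 0.4],
    [0, 0, 0, 0, 0, 0, 0.4],
    [0, 0, 0, 0, 0, 0, 0.4],
    [0, 0, 0, 0, 0, 0, 0.4]
  ],
  "force": 30
}}

```text
time: 21.98
position: [592.1, -106.3, 10.8]
orientation: [3.141, -0.002, -0.085]
contact_force: [-1.0, 1.0, 6.3]
grip_width: 61.8
```

Emit:
{"name": "drive_tool", "arguments": {
  "rows": [
    [0, 0, 0, 0, 0, -0.5, 0.4],
    [0, 0, 0, 0, 0, -1.5, 0.4],
    [0, 0, 0, 0, 0, -3, 0.4],
    [0, 0, 0, 0, 0, -4.5, 0.4],
    [0, 0, 0, 0, 0, -6, 0.4],
    [0, 0, 0, 0, 0, -7, 0.4],
    [0, 0, 0, 0, 0, -7, 0.4]
  ]
}}

```text
time: 22.57
position: [592.8, -106.6, 82.1]
orientation: [3.141, -0.004, -0.085]
contact_force: [0.7, -0.3, -1.7]
grip_width: 61.9
```

```bash
python3 - <<'E'
from plan import *
X=-44;c=np.array([701,60])+X*np.array([np.cos(-.09),np.sin(-.09)]);print(c)
seq([(c[0],c[1],80,-.085),(c[0],c[1],30,-.085)])
E
```

```text
[657.17807975  63.95465616]
now [ 592.8 -106.6   82.1] [ 3.141 -0.004 -0.085] [ 0.7 -0.3 -1.7] 61.9 22.57
(np.float64(657.1780797474722), np.float64(63.95465616471249), 80, -0.085) -> turn z -0.0 shift cm [  5.  -17.5   0.2] rows>= 4.4
(np.float64(657.1780797474722), np.float64(63.95465616471249), 30, -0.085) -> turn z -0.0 shift cm [-0. -0.  5.] rows>= 1.2
```

Emit:
{"name": "drive_tool", "arguments": {
  "rows": [
    [0, 0, 0, 0.5, -2, 0, 0.4],
    [0, 0, 0, 1.2, -4.5, 0, 0.4],
    [0, 0, 0, 2, -7, 0, 0.4],
    [0, 0, 0, 2.8, -9.7, 0, 0.4],
    [0, 0, 0, 3.5, -12.4, 0, 0.4],
    [0, 0, 0, 4.2, -15, 0, 0.4],
    [0, 0, 0, 4.8, -17, 0, 0.4],
    [0, 0, 0, 4.9, -17.5, 0, 0.4]
  ]
}}

```text
time: 23.23
position: [655.7, 67.1, 78.8]
orientation: [-3.141, -0.001, -0.083]
contact_force: [0.7, 0.1, -1.3]
grip_width: 62.2
```

Emit:
{"name": "drive_tool", "arguments": {
  "rows": [
    [0, 0, 0, 0, 0, 0.5, 0.4],
    [0, 0, 0, 0, 0, 1.5, 0.4],
    [0, 0, 0, 0, 0, 2.7, 0.4],
    [0, 0, 0, 0, 0, 3.7, 0.4],
    [0, 0, 0, 0, 0, 4.5, 0.4],
    [0, 0, 0, 0, 0, 5, 0.4],
    [0, 0, 0, 0, 0, 5.1, 0.4],
    [0, 0, 0, 0, 0, 5.1, 0.4]
  ]
}}

```text
time: 23.9
position: [654.6, 63.6, 27.5]
orientation: [3.141, 0.001, -0.086]
contact_force: [-0.7, 0.3, -1.7]
grip_width: 61.8
```

```bash
python3 - <<'E'
from m import *; from plan import seq
bot.read_camera("top");w=bot.read_camera("wrist");a=bot.read_camera("scene")
for k in("ramekin","slab","mat"):
  for r in bot.masks_of(w,k)[:1]: print(k,round(r["confidence"],2),r["at"],wrect(w,r["mask"],{"ramekin":66,"slab":16,"mat":1}[k]))
seq([(657.2,64,26,-.085)])
E
```

```text
ramekin 0.86 [278.1, 297.8] (array([663.6,  64.9]), array([68.8, 61.5]), 1.58)
slab 0.89 [278.8, 100.0] (array([718.1,  60.1]), array([ 63.6, 122.7]), 84.83)
mat 0.91 [345.6, 84.8] (array([720.3,  59.1]), array([ 89.4, 148.2]), 84.24)
now [655.1  64.   28.4] [-3.142e+00 -1.000e-03 -8.500e-02] [-0.7 -0.2 -2.5] 62.0 24.2
(657.2, 64, 26, -0.085) -> turn z -0.0 shift cm [ 0.2 -0.   0.2] rows>= 0.1
```

Emit:
{"name": "drive_tool", "arguments": {
  "rows": [
    [0, 0, 0, 0, -0.1, 0.05, 0.4],
    [0, 0, 0, 0, -0.1, 0.1, 0.4],
    [0, 0, 0, 0, -0.1, 0.1, 0.4]
  ]
}}

```text
time: 24.45
position: [654.9, 65.1, 27.1]
orientation: [3.142, 0.0, -0.085]
contact_force: [0.6, -0.6, -3.4]
grip_width: 61.8
```

Emit:
{"name": "drive_tool", "arguments": {
  "rows": [
    [0, 0, 0, 0, 0, 0.05, 0.4],
    [0, 0, 0, 0, 0, 0.1, 0.4],
    [0, 0, 0, 0, 0, 0.1, 0.4]
  ]
}}

```text
time: 24.7
position: [655.0, 65.1, 26.8]
orientation: [-3.142, 0.0, -0.085]
contact_force: [-2.8, 1.0, 3.6]
grip_width: 62.1
```

Emit:
{"name": "drive_tool", "arguments": {
  "rows": [
    [0, 0, 0, 0, 0, 0, 0.6],
    [0, 0, 0, 0, 0, 0, 0.8],
    [0, 0, 0, 0, 0, 0, 1],
    [0, 0, 0, 0, 0, 0, 1],
    [0, 0, 0, 0, 0, 0, 1],
    [0, 0, 0, 0, 0, -2, 1],
    [0, 0, 0, 0, 0, -5, 1],
    [0, 0, 0, 0, 0, -7, 1]
  ]
}}

```text
time: 25.37
position: [655.3, 65.0, 97.5]
orientation: [-3.142, -0.0, -0.085]
contact_force: [0.9, 0.1, -0.3]
grip_width: 85.4
```

Emit:
{"name": "drive_tool", "arguments": {
  "rows": [
    [0, 0, 0, -1, 0, -1.5, 1],
    [0, 0, 0, -4, 0, -3, 1],
    [0, 0, 0, -7.5, 0, -4, 1],
    [0, 0, 0, -11, 0, -4.5, 1],
    [0, 0, 0, -14, 0, -5, 1],
    [0, 0, 0, -16, 0, -5, 1],
    [0, 0, 0, -16, 0, -5, 1]
  ]
}}

```text
time: 25.95
position: [491.0, 78.6, 146.1]
orientation: [3.141, 0.004, -0.085]
contact_force: [-0.5, 0.4, 0.3]
grip_width: 85.8
```

```bash
python3 - <<'E'
from m import *; from plan import seq
b=bot.read_camera("top");a=bot.read_camera("scene");w=bot.read_camera("wrist")
for n,p,f in(("top",b,rect),("scene",a,rect),("wrist",w,wrect)):
  for k,z in(("slab",16),("mat",1)):
    for r in bot.masks_of(p,k)[:1]: print(n,k,round(r["confidence"],2),f(p,r["mask"],z)[:3])
r=best(b,"ramekin",proj(b,[655,65,66]));print(r["at"],r["confidence"],rect(b,r["mask"],64)[:2])
seq([])
A=cv2.resize(b["color"][120:220,220:340],(400,333));B=cv2.resize(a["color"][180:263,250:350],(400,333))
cv2.imwrite("pics/12.png",np.hstack([A,B])[:,:,::-1])
E
```

```text
top slab 0.59 (array([700.2,  61.1]), array([ 66.1, 156.1]), 86.85)
top mat 0.58 (array([701.4,  59.5]), array([ 86.4, 182.7]), 84.12)
scene slab 0.95 (array([690.2,  55.2]), array([ 74. , 145.9]), 84.57)
scene mat 0.84 (array([697.2,  46.4]), array([ 81.3, 188.3]), 75.92)
wrist slab 0.72 (array([631. ,  67.9]), array([64. , 27.4]), 86.83)
wrist mat 0.84 (array([643.9,  66.6]), array([88.6, 67.6]), 85.01)
[269.5, 186.0] 0.77 (array([653.6,  65.5]), array([58.1, 60.8]))
now [495.9  78.6 145.9] [ 3.142  0.    -0.085] [ 0.6 -0.2 -0.3] 85.7 26.45
```

View pics/12.png

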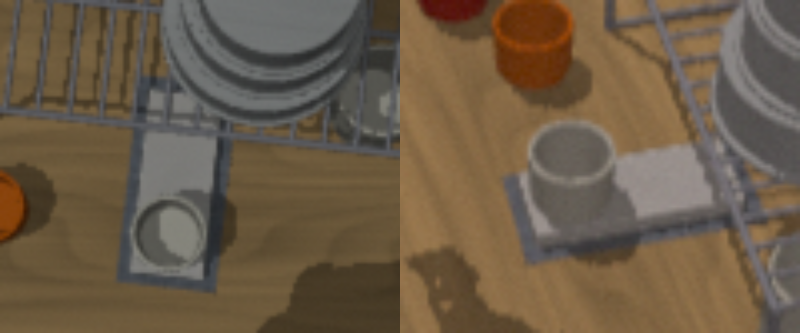

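The ramekin stands upright on the slab's outer end at mat x ≈ -47 mm, on the midline. The slab is square on the mat and the gripper is clear, so I'm handing in.

```bash
python3 -c "
from h import *
print(bot.close_job())"
```

```text
the job is handed in; nothing more can be done
None
```

The job is done and handed in at about 26.5 s on the robot's clock; the hand-in gives no verdict.

**What I did:**
- I set the white ramekin aside on the shelf, to the right of the mat.
- I laid the slab flat in front of the mat, about 197 mm short of its centre, and let go.
- I gripped the slab afresh at its near end, slid it home under the riser without lifting it, and let go.
- I stood the ramekin on the slab's outer end and drew the gripper back clear.

**Last checks:**

| Check | Measured | Allowed |
|---|---|---|
| Slab along the mat | about 2 mm short of centre | 14 mm |
| Slab across the mat | within about 2 mm | 14 mm |
| Slab squareness | within about 0.05 rad | 0.13 rad |
| Ramekin along the mat | about 47 mm nearer the robot than the mat's centre | 5 to 66 mm |
| Ramekin off the slab's midline | about 1 mm | 14 mm |

The ramekin stands upright in the pictures, and the gripper was open with no contact force.

**Disagreements:**
- The scene camera put the slab 7–11 mm short and, at the end, also about 9 mm to one side of the mat's midline. I discounted this: its slab and mat outlines came out the wrong size, partly hidden by the riser and the ramekin.
- The contact force showed up to 20 N upward during the slide, from the slab pressing on the shelf.
- I did not re-measure the jar, spatula, mug, carton or tins at the end; I saw no contact with them.
- I viewed 10 pictures in all, within the budget.

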